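# Line up a board on the sawing board for a square cut

## Task

Set the loose pine board up for a square saw cut: with the fingertips, push it across the sawing board until its long edge lies flat against the fence, and nudge it along the fence until the pencil line on it meets the straight slot in the middle of the fence (not one of the two slanted slots). Only push it: do not lift it off the sawing board, and leave everything else on the bench where it lies.

Things in the scene. Friction and masses are not known exactly. Their poses are not given: they have to be found in the camera images.
- sawing_board: the sawing board, fixed: brown hardboard base 260 (x) by 440 (y) by 18 mm thick, a pale beech fence along its far (+x) edge. Origin: centre of its underside, on the bench; x from the open near edge to the fence, y along the fence, z up. The fence is 38 mm deep, its top 48 mm above the bench; its working face, which looks to -x, is at x = +92 mm
- straight_slot (a point): the straight saw slot through the fence: its point at the working face (sawing board x = +92, y = 0 mm), 38 mm above the bench, which is the height of the pine board's top; axes as the sawing board's. The slot is 4 mm wide; two more slots, slanted at 45 degrees, cross the fence's middle at y = +110 and -110 mm
- pine_board: the loose board of planed pine, 95 (x) by 260 (y) by 20 mm thick, about 0.25 kg, lying on the sawing board's base. Origin at the centre of its underside (18 mm above the bench as it lies); x across it towards the fence, y along its length, z up
- pencil_line (a point): the fence-side end of the pencil line, on the pine board's top at its long edge (board x = +47.5 mm). The dark line, 2.5 mm wide, runs straight across the board's width along its x, somewhere within 60 mm of the middle of its length
- board_edge_left (a point): the left (+y) end of the pine board's fence-side long edge, half-way up its thickness
- board_edge_right (a point): the right (-y) end of the pine board's fence-side long edge, half-way up its thickness
- set_square: bystander, loose: silver aluminium set square lying flat on the bench left of the sawing board. Origin on the bench at its outer corner; stock 22 (x, to -x) by 115 (to +y) by 18 mm high, blade from the corner along -x, 205 mm long in all, 34 mm wide (to +y), 3 mm thick
- pin_punch: bystander, loose: steel pin punch 145 mm long along its x, 11 mm thick, lying in front of the sawing board; origin near its middle, on the bench
- pencil: bystander, loose: flat carpenter's pencil 158 mm long along its x, 14 mm wide, 8 mm high, lying in front of the sawing board; origin near its middle, on the bench
- white_hook: bystander, loose: white plastic hook lying on its 70 (x) by 24 mm back plate, 40 mm high, right of the sawing board; origin under the plate's centre
- mug: bystander, loose: grey ceramic mug, 84 mm wide and 95 mm high, holding screwdrivers that reach about 205 mm up, near right; origin under its centre
- tenon_saw: bystander, loose: tenon saw lying flat on the right, 420 mm long along its x (handle to -x), up to 120 mm wide, 22 mm high; origin near the middle of its length, on the bench
- parts_bin: bystander, fixed: yellow plastic parts bin 160 (x) by 220 (y) by 110 mm high with a shut hinged lid and a knob that reaches about 160 mm up, on the left; origin under its centre
- bin_lid (a joint): the parts bin's lid: 0 shut, grows as it opens (rad)

How it is judged (in metres and radians):
At the end, for the whole second after the job is handed in: The pine board lies flat and still on the sawing board's base, both ends of its long edge within 3 mm of the fence, and the fence-side end of its pencil line within 4 mm of the middle of the straight slot, measured along the fence (y of pencil_line in the frame of straight_slot between -0.004 and 0.004 m and x of board_edge_left in the frame of sawing_board between 0.089 and 0.095 m and x of board_edge_right in the frame of sawing_board between 0.089 and 0.095 m and height (world z) of pine_board between 0.015 and 0.021 m and angle between pine_board's own z axis and vertical below 0.03 rad and linear speed of pine_board below 0.01 m/s); the robot touches nothing.
It fails at once if the pine board is lifted more than 8 mm or tipped more than about 5 degrees (height (world z) of pine_board above 0.026 m or angle between pine_board's own z axis and vertical above 0.09 rad).
It fails at once if a bystander (the set square, the pin punch, the carpenter's pencil, the white hook, the mug of screwdrivers, the tenon saw) is moved more than 20 mm (distance of any of set_square, pin_punch, pencil, white_hook, mug, tenon_saw from where it was at the start of the episode above 0.02 m).
It fails at once if the parts bin's lid is opened (value of joint bin_lid above 0.2 rad).
It also fails if it takes over 51 s, if anything falls off the work surface, if the arm or the gripper's body presses on something with over 40 N, if the wrist force passes 120 N, or if a joint passes its speed limit or range.

## Robot

A 6-joint arm with a two-finger parallel gripper is mounted at the origin on the work surface. World frame = base frame: x ahead of the robot, y to its left, z up, the work surface at z = 0. Lengths are in mm, angles in rad, forces in N, time in s.
With the tool pointing down it reaches from about 325 to 775 mm from the base axis. Payload 5.5 kg.
Tool frame: the origin (TCP) lies midway between the tips of the shut fingers; the grasp point (between the pads) lies 19 mm behind it (ctrl.hold_point_z is the distance from the TCP to the grasp point, in mm); y points along the fingers, x is the direction in which the jaws open and shut, and the axes are right-handed (so a half turn about y gives the same grasp; the last joint's range is limited). The gripper opens to 85 mm and grips with 20 to 120 N. Pads are 22 mm wide; open, the fingers measure 114 mm over their backs; the gripper's body (76 mm by 85 mm) begins 54 mm behind the grasp point. The pads swing forward as they close: fully open they stand 13 mm farther back than shut.
Start: joints at [1.066, 0.091, 1.231, -0, 1.82, -0.057], TCP at [259.796, 540.853, 231.275] pointing down, gripper open.
Joint ranges: [-2.87, 2.87], [-0.86, 2.18], [0.17, 2.46], [-1.51, 4.65], [0.06, 2.69], [-2.65, 2.65]. Speed limits (rad/s): [2.57, 2.57, 3.01, 3.14, 3.14, 3.14].

## Interface

Orientations are given as a unit quaternion [x, y, z, w].
In Python, from plant import ctrl gives the robot as it stands.
- The arm moves only by the tool send_rows, never from a script. Its argument "steps" is text: rows parted by semicolons, each of 7 numbers parted by spaces: the shift along the tool's x, y, z in cm, then the turn, a rotation vector about the tool's x, y, z in rad, then the finger opening in cm, from 0 to 8.54. In form: dx dy dz wx wy wz hand; .... A call has 1 to 8 rows; each row is the pose to reach, as a shift and turn from the pose measured when the call began, along the tool's axes at that moment; what a row does not reach only later rows make up. A row lasts 1/8 s, in which the tool goes at most 62.5 mm and 10.7 degrees, less where a joint would pass 70% of its speed; a pose out of reach is approached as far as the arm can. A call with a gripper value outside its range is refused whole. The fingers move at their own pace and stop on an object; the grip force is fixed at half the most. Time passes only in rows, so rows that repeat a pose let the fingers close. It gives the time, the measured TCP pose, the force and the opening at its end, in the units of the state.
- ctrl.observe(): the state, without advancing time (a new reading comes with each control period).
- ctrl.snapshot(name): name is "side" or "top" or "wrist"; returns (picture, depth): 420x560x3 uint8, red, green, blue; 420x560 float32, mm along the optical axis (not along the pixel's ray), 0 where there is no reading.
- ctrl.camera_params(name): a dict with "fx", "fy", "cx", "cy" (pixels), "k1" (the pictures are not rectified: a ray, as slopes to the right and down, at radius r is drawn at 1 + k1 r^2 times it, then the intrinsics apply), "R" (3x3) and "t" (3): a world point X has camera coordinates R X + t. Camera axes: x right, y down, z forward; pixel columns grow to the right and rows downward; lengths in mm; the calibration is good to about 2 mm. A picture is of the moment at which its call begins: read the wrist's pose just before it. camera_params takes no time and is no camera call; for the wrist camera it gives the pose at the moment of the call.
- ctrl.sign_off(): hands the job in, once; it reports no verdict.
The state is a dict: "clock": time; "joints": joint angles; "qvel": joint speeds; "effort": joint torques, N m; "tcp_pos": TCP position; "eef_rot": TCP orientation; "contact_force": force on the tool from outside, world axes, zero at the start; "ft_torque": the same for the moment, N m; "width": opening from 0.0 (shut) to 1.0 (fully open).
Only numpy, scipy, OpenCV 4.12 (cv2) and the standard library are available. Lean on these libraries where they do the work, as an engineer would, in place of code of your own. Each camera call takes 0.05 s, during which the arm holds its last target. There are 200 camera calls.

## Working session

There is one attempt and no reset: what is moved stays moved. The work goes in short steps, Python scripts to look and compute and a tool call to move; the robot and the scene stay as the last step left them, time stands still between calls to the robot, and variables do not carry over. Pictures are saved under pics/ and viewed, about 8 in all and at most 12, crops included, and the job is handed in when it is done.

Besides the shell and the picture viewer there is one more tool, called as a command line: name --argument value ..., lists and objects as JSON in quotes. send_rows: Moves the arm, as the interface text tells. Its arguments: {"type":"object","properties":{"steps":{"type":"string"}},"required":["steps"]}

```bash
mkdir -p pics
cat > h.py <<'E'
import numpy as np, cv2
from plant import ctrl
def snap(n,f):
    p=ctrl.camera_params(n); im,d=ctrl.snapshot(n); cv2.imwrite('pics/'+f+'.png',im[:,:,::-1]); np.savez('pics/'+f,im=im,d=d,**{k:np.array(p[k]) for k in p}); return im,d,p
def load(f): z=np.load('pics/'+f+'.npz'); return z['im'],z['d'],z
def ray(p,uv):
    K=np.array([[p['fx'],0,p['cx']],[0,p['fy'],p['cy']],[0,0,1.]]); 
    return cv2.undistortPoints(np.array(uv,float).reshape(-1,1,2),K,np.array([p['k1'],0,0,0.])).reshape(-1,2)
def at_z(p,uv,z):
    r=ray(p,uv); R=np.array(p['R']);t=np.array(p['t']); c=-R.T@t
    D=np.c_[r,np.ones(len(r))]@R; return c+D*((z-c[2])/D[:,2])[:,None]
def proj(p,X):
    K=np.array([[p['fx'],0,p['cx']],[0,p['fy'],p['cy']],[0,0,1.]])
    return cv2.projectPoints(np.array(X,float).reshape(-1,1,3),cv2.Rodrigues(np.array(p['R']))[0],np.array(p['t'],float),K,np.array([p['k1'],0,0,0.]))[0].reshape(-1,2)
E
python3 - <<'E'
from h import *
snap('top','top0'); snap('side','side0')
s=ctrl.observe(); print(s['eef_rot'],s['contact_force'],s['clock'],ctrl.hold_point_z)
E
```

```text
[ 0.59885589  0.37592983 -0.37707861 -0.5982141 ] [-0.61874371  0.95107013  0.01146812] 0.1 18.700000000000003
```

View pics/top0.png

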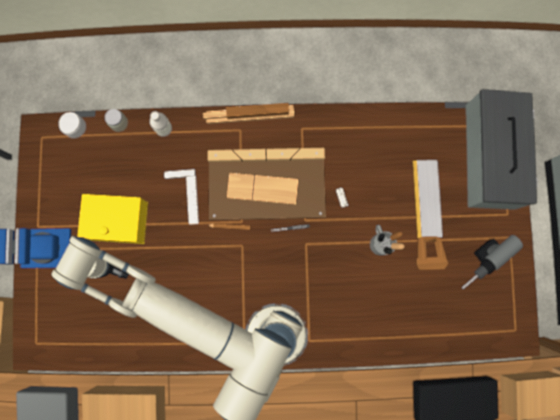

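View pics/side0.png

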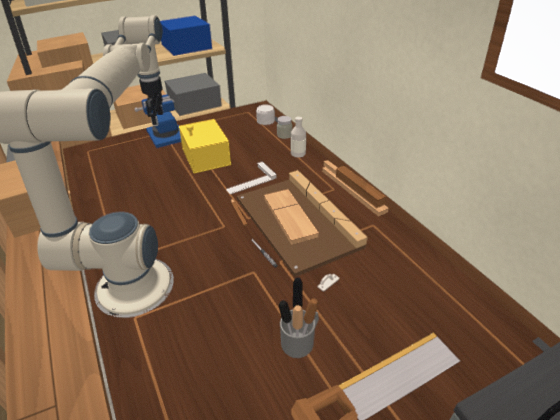

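The top view shows the sawing board at px (208–325, 150–219), the straight slot near (266,155), the pine board from (228,174) to (298,203), and the pencil line near x=254. The side view agrees.

Run:
```python
from h import *
from scipy.spatial.transform import Rotation as Ro
im,d,p=load('top0')
np.set_printoptions(precision=3,suppress=True)
print('base corners',at_z(p,[[208,219],[325,217]],18), 'fence top',at_z(p,[[207,150],[324,149],[266,150],[266,160]],48))
print('pine',at_z(p,[[229,174],[298,178],[296,203],[227,199],[254,176],[253,200]],38))
print('bystanders',at_z(p,[[209,225],[250,228],[272,230],[307,226],[337,189],[347,206],[193,222],[106,231]],8))
s=ctrl.observe();R=Ro.from_quat(s['eef_rot']).as_matrix();print(R)
w=ctrl.camera_params('wrist');Rw=np.array(w['R']);c=-Rw.T@np.array(w['t']);print(w['fx'],w['k1'],'cam in tool',R.T@(c-s['tcp_pos']),'\n',R.T@Rw.T)
big=cv2.resize(im[140:240,190:360],None,fx=4.7,fy=4.7,interpolation=cv2.INTER_CUBIC);cv2.imwrite('pics/c.png',big[:,:,::-1])
```

```text
base corners [[ 437.957  243.693   18.   ]
 [ 434.168 -196.753   18.   ]] fence top [[ 697.161  242.073   48.   ]
 [ 689.575 -200.592   48.   ]
 [ 690.965   18.871   48.   ]
 [ 652.248   19.806   48.   ]]
pine [[604.257 160.569  38.   ]
 [582.162 -98.845  38.   ]
 [487.298 -88.17   38.   ]
 [509.086 169.347  38.   ]
 [594.06   66.489  38.   ]
 [502.774  72.133  38.   ]]
bystanders [[ 416.251  241.309    8.   ]
 [ 401.02    86.608    8.   ]
 [ 391.331    3.952    8.   ]
 [ 402.984 -128.41     8.   ]
 [ 541.675 -248.178    8.   ]
 [ 475.191 -283.472    8.   ]
 [ 429.143  302.       8.   ]
 [ 402.45   638.028    8.   ]]
[[ 0.433 -0.001 -0.901]
 [ 0.901 -0.002  0.433]
 [-0.002 -1.     0.   ]]
299.6316802895048 -0.03114010713337583 cam in tool [  -0.762 -143.702   69.408] 
 [[ 1.    -0.001 -0.001]
 [ 0.    -0.276  0.961]
 [-0.001 -0.961 -0.276]]
```

View pics/c.png

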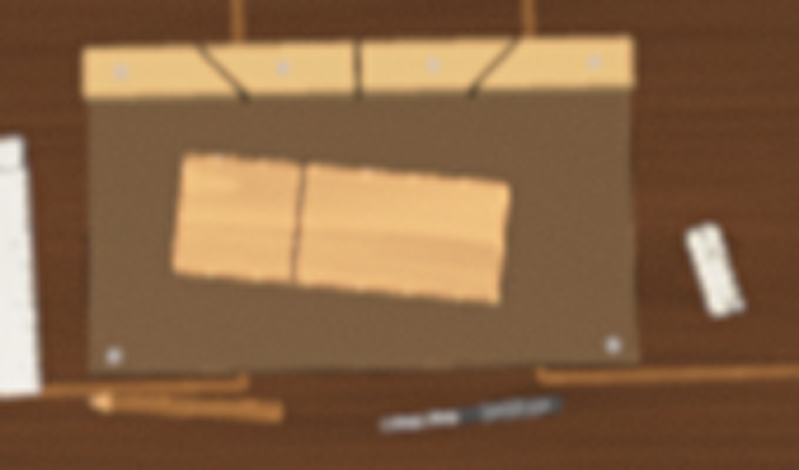

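send_rows --steps "-2 0.2 -2 0 -0.04 0 8.5; -5 0.4 -5 0 -0.1 0 8.5; -9 0.8 -9.3 0 -0.17 0 8.5; -13 1.1 -13.5 0 -0.24 0 8.5; -17 1.5 -17.7 0 -0.31 0 8.5; -21 1.8 -22 0 -0.38 0 8.5; -25 2.2 -26 0 -0.436 0 8.5; -29 2.5 -30 0 -0.436 0 8.5"

```text
clock: 1.1
tcp_pos: [404.6, 147.5, 205.2]
eef_rot: [0.503, 0.497, -0.498, -0.503]
contact_force: [0.8, 0.3, 0.4]
width: 0.997
```

```bash
cat >> h.py <<'E'
from scipy.spatial.transform import Rotation as Ro
np.set_printoptions(precision=3,suppress=True)
def st(tgt=None,yaw=None):
    s=ctrl.observe();R=Ro.from_quat(s['eef_rot']).as_matrix()
    print('t',s['clock'],'tcp',np.array(s['tcp_pos']),'toolx yaw',np.arctan2(R[1,0],R[0,0]),'down',R[:,1],'F',np.array(s['contact_force']),'w',s['width'])
    if tgt is not None: print('shift cm',R.T@(np.array(tgt)-s['tcp_pos'])/10)
    if yaw is not None:
        print('rot',Ro.from_matrix(R.T@np.c_[[np.cos(yaw),np.sin(yaw),0],[0,0,-1],[-np.sin(yaw),np.cos(yaw),0]]).as_rotvec())
E
python3 -c "
from h import *
st([450,35,200],np.pi/2-.012)"
```

```text
t 1.1 tcp [404.587 147.484 205.201] toolx yaw 1.5597804538756508 down [-0.001 -0.002 -1.   ] F [0.835 0.339 0.416] w 0.9965472044974342
shift cm [-11.197   0.533  -4.666]
rot [-0.001  0.001 -0.002]
```

send_rows --steps "-4 0.2 -1.7 0 0 0 8.5; -8 0.4 -3.3 0 0 0 8.5; -10.5 0.5 -4.4 0 0 0 8.5; -11.2 0.5 -4.7 0 0 0 8.5; -11.2 0.5 -4.7 0 0 0 8.5"

```text
clock: 1.72
tcp_pos: [450.2, 35.2, 200.1]
eef_rot: [-0.503, -0.496, 0.498, 0.503]
contact_force: [-0.6, -0.4, 0.1]
width: 0.998
```

```bash
python3 -c "
from h import *
st();snap('wrist','w1')"
```

```text
t 1.725 tcp [450.187  35.15  200.086] toolx yaw 1.5592936133919888 down [-0.002 -0.001 -1.   ] F [-0.611 -0.431  0.053] w 0.9976908572191944
```

View pics/w1.png

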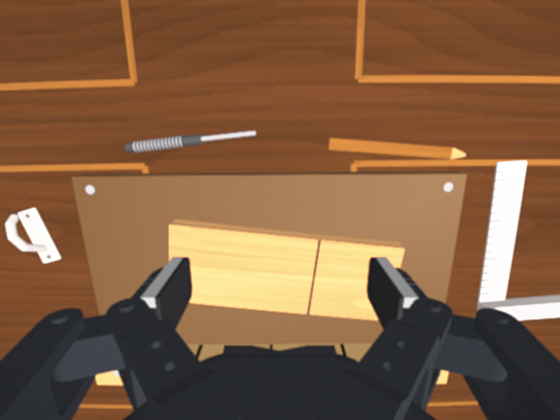

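The wrist view has its top side towards the robot. The board's near edge runs from (170,225) to (402,248), the line sits at (315,240–313), and the pencil and punch lie clear in front of the base.

```bash
python3 -c "
from h import *
im,d,p=load('w1')
print(at_z(p,[[170,226],[402,249],[319,240]],38)); print(at_z(p,[[73,178],[466,174]],18)); print(at_z(p,[[330,145],[466,155],[126,148],[256,133]],6))
st([462,25,14],np.pi/2-.012)"
```

```text
[[485.978 -84.908  38.   ]
 [516.014 169.478  38.   ]
 [504.034  76.91   38.   ]]
[[ 435.172 -196.204   18.   ]
 [ 436.099  241.037   18.   ]]
[[ 404.304   90.798    6.   ]
 [ 416.489  245.279    6.   ]
 [ 404.282 -137.038    6.   ]
 [ 390.411    9.254    6.   ]]
t 1.775 tcp [450.123  35.616 200.252] toolx yaw 1.5602633698480666 down [-0.001 -0.001 -1.   ] F [-0.131 -0.572  0.543] w 0.9949698331302875
shift cm [-1.027 18.625 -1.226]
rot [-0.001  0.001 -0.001]
```

send_rows --steps "0 4 -0.5 0 0 0 8.5; 0 9 -0.5 0 0 0 8.5; 0 13.5 -0.5 0 0 0 8.5; 0 16.5 -0.5 0 0 0 8.5; 0 18.2 -0.5 0 0 0 8.5; 0 18.8 -0.5 0 0 0 8.5; 0 18.8 -0.5 0 0 0 8.5"

```text
clock: 2.65
tcp_pos: [455.3, 35.6, 13.1]
eef_rot: [0.503, 0.497, -0.498, -0.502]
contact_force: [0.6, -0.1, 0.7]
width: 0.995
```

```bash
python3 -c "
from h import *
st([540,36,12],np.pi/2-.012)"
```

```text
t 2.65 tcp [455.311  35.609  13.072] toolx yaw 1.560591798108626 down [-0.    -0.001 -1.   ] F [ 0.587 -0.062  0.704] w 0.9953243182434126
shift cm [ 0.126  0.104 -8.468]
rot [-0.     0.002 -0.001]
```

send_rows --steps "0 0 -1.5 0 0 0 8.5; 0 0 -2.5 0 0 0 8.5; 0 0 -3.3 0 0 0 8.5; 0 0 -4 0 0 0 8.5; 0 0 -4.7 0 0 0 8.5; 0 0 -5.4 0 0 0 8.5; 0 0 -6.1 0 0 0 8.5; 0 0 -6.8 0 0 0 8.5"

```text
clock: 3.65
tcp_pos: [523.7, 35.1, 13.0]
eef_rot: [0.503, 0.497, -0.498, -0.502]
contact_force: [-4.1, 1.5, 4.5]
width: 0.997
```

send_rows --steps "0 0 -0.5 0 0 0 8.5; 0 0 -0.9 0 0 0 8.5; 0 0 -1.2 0 0 0 8.5; 0 0 -1.5 0 0 0 8.5; 0 0 -1.5 0 0 0 8.5"

```text
clock: 4.28
tcp_pos: [539.2, 35.0, 12.9]
eef_rot: [0.503, 0.497, -0.498, -0.502]
contact_force: [-0.2, 0.7, 0.5]
width: 0.998
```

send_rows --steps "0 0 -0.3 0 0 0 8.5; 0 0 -0.5 0 0 0 8.5; 0 0 -0.7 0 0 0 8.5; 0 0 -0.8 0 0 0 8.5"

```text
clock: 4.78
tcp_pos: [547.3, 34.9, 12.9]
eef_rot: [0.503, 0.497, -0.498, -0.502]
contact_force: [-3.3, 0.3, 2.2]
width: 0.995
```

```bash
python3 -c "
from h import *
st();snap('top','top1');snap('wrist','w2');im=load('top1')[0]
big=cv2.resize(im[140:240,190:360],None,fx=4.7,fy=4.7,interpolation=cv2.INTER_CUBIC);cv2.imwrite('pics/c2.png',big[:,:,::-1])"
```

```text
t 4.775 tcp [547.253  34.861  12.853] toolx yaw 1.5608244364788324 down [ 0.    -0.001 -1.   ] F [-3.298  0.327  2.2  ] w 0.9950725465456519
```

View pics/c2.png

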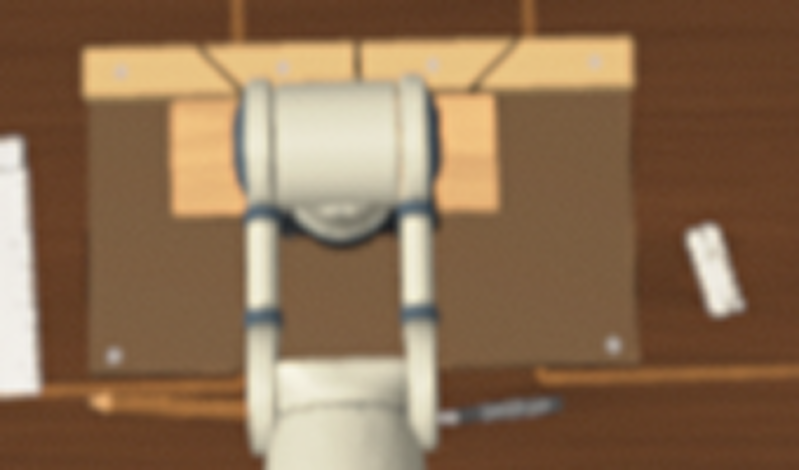

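The board is parallel to the fence and nearly touching it, with its far edge at crop row ~95. I'll press a little more.

send_rows --steps "0 0 -0.2 0 0 0 8.5; 0 0 -0.4 0 0 0 8.5; 0 0 -0.5 0 0 0 8.5; 0 0 -0.5 0 0 0 8.5"

```text
clock: 5.38
tcp_pos: [549.7, 34.5, 12.8]
eef_rot: [-0.501, -0.496, 0.5, 0.503]
contact_force: [-14.6, -2.4, 10.4]
width: 1.0
```

send_rows --steps "0 0 1.5 0 0 0 8.5; 0 0 3 0 0 0 8.5; 0 -4 3 0 0 0 8.5; 0 -9 2 0 0 0 8.5; 0 -14 -2 0 0 0 5; 0 -17 -7 0 0 0 2; 0 -17 -12 0 0 0 0; 0 -17 -15 0 0 0 0"

```text
clock: 6.38
tcp_pos: [703.4, 33.3, 181.6]
eef_rot: [-0.502, -0.496, 0.499, 0.503]
contact_force: [0.0, -0.2, -0.6]
width: 0.142
```

send_rows --steps "0 0 0 0 0 0 0; 0 0 0 0 0 0 0"

```text
clock: 6.62
tcp_pos: [703.2, 33.3, 181.2]
eef_rot: [-0.502, -0.496, 0.499, 0.503]
contact_force: [-0.4, 0.1, 0.4]
width: 0.008
```

```bash
python3 -c "
from h import *
st(None,np.pi/2-.012);snap('wrist','w3')"
```

```text
t 6.625 tcp [703.218  33.262 181.225] toolx yaw 1.561680078656358 down [-0.004 -0.002 -1.   ] F [-0.383  0.051  0.435] w 0.007661189652165617
rot [-0.004  0.003 -0.002]
```

View pics/w3.png

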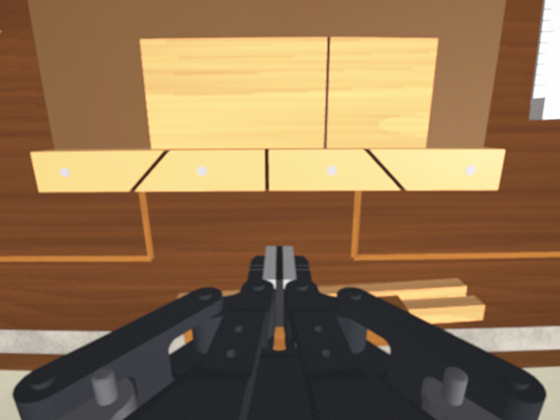

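The wrist view from beyond the fence shows the pine edge flush with the fence at row ~149. The line end is at (326,148), the straight slot at (267,150), and the board's fence-side corners are at about (151,149) and (428,149).

```bash
cat >> h.py <<'E'
def cen(f,r,a,b):
    im=load(f)[0].astype(float).sum(2); w=np.clip(np.median(im[r,a:b])-80-im[r,a:b],0,None); return [np.sum(w*np.arange(a,b))/w.sum(),r]
E
python3 -c "
from h import *
im,d,p=load('w3')
L=[cen('w3',r,315,338) for r in (60,100,143)]; S=[cen('w3',r,257,277) for r in (155,170,185)]
print(L,S); a=at_z(p,L,38);b=at_z(p,S,48);print(a,b)
e=at_z(p,[[34,151],[503,149]],48);y=e[1]-e[0];y/=np.linalg.norm(y);print(e,y)
print('line-slot along y',(a[2]-b[0])@y)
print('pine left end corners',at_z(p,[[428,148],[436,38],[151,149],[141,39]],38))
st([625,185,181])"
```

```text
[[np.float64(327.6385321100917), 60], [np.float64(326.27253668763103), 100], [np.float64(324.820796460177), 143]] [[np.float64(266.2035323801514), 155], [np.float64(266.4332784184514), 170], [np.float64(266.6455592105263), 185]]
[[579.599  75.965  38.   ]
 [613.096  75.714  38.   ]
 [651.419  75.497  38.   ]] [[661.111  20.649  48.   ]
 [674.902  20.57   48.   ]
 [689.057  20.47   48.   ]]
[[ 654.206 -196.295   48.   ]
 [ 656.863  239.754   48.   ]] [0.006 1.    0.   ]
line-slot along y 54.787203453156174
pine left end corners [[656.612 173.839  38.   ]
 [561.836 170.199  38.   ]
 [655.079 -89.193  38.   ]
 [560.21  -87.022  38.   ]]
t 6.675 tcp [702.955  33.345 181.818] toolx yaw 1.5618511893477374 down [-0.004 -0.002 -1.   ] F [1.016 0.074 0.788] w -0.004464190522869986
shift cm [15.095  0.087  7.931]
```

send_rows --steps "3 0 1.5 0 0 0 0; 7 0 3.5 0 0 0 0; 11 0 5.5 0 0 0 0; 15 0 7.5 0 0 0 0; 18 2 9 0 0 0 0; 18 6 9 0 0 0 0; 18 10.5 9 0 0 0 0; 18 13 9 0 0 0 0"

```text
clock: 7.68
tcp_pos: [612.1, 213.7, 49.9]
eef_rot: [-0.501, -0.496, 0.5, 0.503]
contact_force: [0.7, 0.3, -0.1]
width: 0.001
```

```bash
python3 -c "
from h import *
st([612,195,27],np.pi/2-.006)"
```

```text
t 7.675 tcp [612.112 213.687  49.863] toolx yaw 1.5622487543288306 down [-0.006 -0.002 -1.   ] F [ 0.681  0.32  -0.126] w 0.001487189143420528
shift cm [-1.864  2.29  -0.017]
rot [-0.006 -0.003 -0.002]
```

send_rows --steps "0 1.5 0 0 0 0 0; 0 2.3 0 0 0 0 0; -0.7 2.3 0 0 0 0 0; -1.4 2.3 0 0 0 0 0; -2.1 2.3 0 0 0 0 0; -2.6 2.3 0 0 0 0 0; -3.1 2.3 0 0 0 0 0; -3.6 2.3 0 0 0 0 0"

```text
clock: 8.68
tcp_pos: [611.8, 177.9, 27.3]
eef_rot: [-0.501, -0.496, 0.499, 0.503]
contact_force: [0.5, 2.3, 1.5]
width: -0.001
```

send_rows --steps "-0.5 0 0 0 0 0 0; -1 0 0 0 0 0 0; -1.5 0 0 0 0 0 0; -2 0 0 0 0 0 0; -2.5 0 0 0 0 0 0; -2.9 0 0 0 0 0 0; -3.1 0 0 0 0 0 0; -3.2 0 0 0 0 0 0"

```text
clock: 9.68
tcp_pos: [611.5, 145.9, 27.3]
eef_rot: [-0.501, -0.496, 0.499, 0.503]
contact_force: [0.7, 2.9, 0.5]
width: 0.001
```

```bash
python3 -c "
from h import *
st();snap('wrist','w4')"
```

```text
t 9.675 tcp [611.534 145.866  27.302] toolx yaw 1.5625650266211717 down [-0.005 -0.001 -1.   ] F [0.695 2.896 0.515] w 0.0009924889138023141
```

View pics/w4.png

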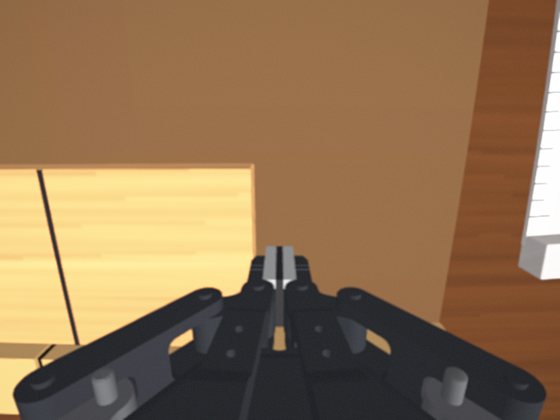

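The tip is against the board's left end at column ~254. The line runs from (40,170) to (76,343), and a slot is visible near (45,352).

```bash
python3 -c "
from h import *
im,d,p=load('w4')
print(at_z(p,[[40.5,172],[75,340],[254,166],[254,245]],38),at_z(p,[[42,356],[50,347]],48))
L=at_z(p,[[75,340]],38)[0]; print(L[1]-20.6-.006*(L[0]-660))"
```

```text
[[561.667  36.348  38.   ]
 [652.879  34.055  38.   ]
 [560.198 134.176  38.   ]
 [597.988 132.976  38.   ]] [[654.819  22.605  48.   ]
 [649.103  28.298  48.   ]]
13.497752372983669
```

send_rows --steps "-0.4 0 0 0 0 0 0; -0.8 0 0 0 0 0 0; -1.1 0 0 0 0 0 0; -1.25 0 0 0 0 0 0; -1.3 0 0 0 0 0 0"

```text
clock: 10.35
tcp_pos: [611.4, 132.7, 27.3]
eef_rot: [-0.501, -0.496, 0.499, 0.503]
contact_force: [-0.9, 2.7, 0.7]
width: 0.0
```

send_rows --steps "0.8 0 0 0 0 0 0; 2 0 0 0 0 0 0; 3 -4 0 0 0 0 0; 2 -9 -2 0 0 0 0; -2 -13 -5 0 0 0 0; -6 -15.5 -8 0 0 0 0; -10 -15.5 -9 0 0 0 0; -10 -15.5 -9 0 0 0 0"

```text
clock: 11.35
tcp_pos: [702.1, 29.5, 181.5]
eef_rot: [-0.502, -0.495, 0.499, 0.504]
contact_force: [-0.5, 0.3, -0.8]
width: -0.002
```

```bash
python3 -c "
from h import *
st(None,np.pi/2-.006);snap('wrist','w5')"
```

```text
t 11.35 tcp [702.067  29.499 181.539] toolx yaw 1.558615789979707 down [-0.005 -0.002 -1.   ] F [-0.477  0.304 -0.818] w -0.0023422271046719344
rot [-0.005 -0.006 -0.002]
```

View pics/w5.png

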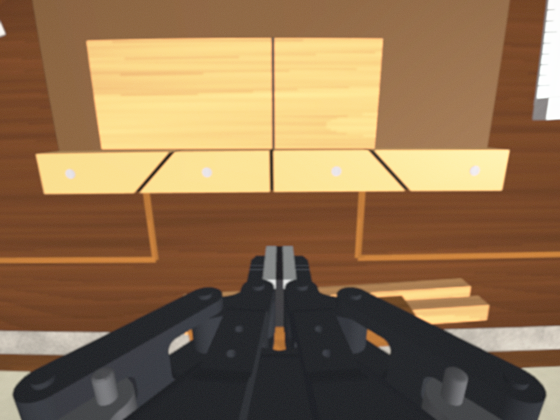

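The pencil line (272,148) meets the straight slot (271,151), and the board edge looks flush along the fence.

```bash
python3 -c "
from h import *
for f,c,s in (('w3',325,266),('w5',272,271)):
    im,d,p=load(f)
    a=at_z(p,[cen(f,r,c-12,c+12) for r in (60,100,143)],38);b=at_z(p,[cen(f,r,s-10,s+10) for r in (157,170,185)],48);print(a,b)
    g=im.astype(int).sum(2)
    for u in ((160,260,345,420) if f=='w3' else (110,190,300,370)): print(u,g[141:156,u-2:u+3].mean(1).astype(int))
    print(at_z(p,[[151,148],[428,148]] if f=='w3' else [[102,148.5],[376,148.5]],38))
"
```

```text
[[579.599  75.965  38.   ]
 [613.096  75.714  38.   ]
 [651.419  75.497  38.   ]] [[662.93   20.654  48.   ]
 [674.902  20.569  48.   ]
 [689.057  20.47   48.   ]]
160 [620 619 624 629 630 631 626 585 527 549 600 591 541 458 366]
260 [619 617 619 618 621 624 608 537 536 612 636 640 638 638 637]
345 [607 604 601 599 605 607 581 528 576 632 647 649 647 648 647]
420 [605 601 597 597 601 599 572 543 599 653 665 664 662 662 662]
[[654.144 -89.08   38.   ]
 [656.612 173.839  38.   ]]
[[577.791  23.939  38.   ]
 [611.332  23.598  38.   ]
 [649.693  23.062  38.   ]] [[661.707  21.176  48.   ]
 [673.694  21.079  48.   ]
 [687.865  21.021  48.   ]]
110 [616 616 621 622 628 628 627 593 486 379 399 508 598 625 625]
190 [615 616 616 618 621 625 620 554 449 422 516 600 628 631 631]
300 [601 601 596 594 600 607 595 521 460 534 620 641 641 639 638]
370 [600 598 598 596 596 602 589 520 390 319 351 430 516 585 628]
[[ 652.049 -140.613   38.   ]
 [ 655.867  120.514   38.   ]]
```

send_rows --steps "2 0 2 0 0 0 0; 6 0 5 0 0 0 0; 10 0 7.5 0 0 0 0; 13 1 9 0 0 0 0; 13.5 5 9 0 0 0 0; 13.5 10 9 0 0 0 0; 13.5 14 9 0 0 0 0; 13.5 15.4 9 0 0 0 0"

```text
clock: 12.4
tcp_pos: [609.2, 168.5, 23.9]
eef_rot: [-0.5, -0.494, 0.501, 0.505]
contact_force: [-0.2, 0.6, 1.1]
width: 0.002
```

```bash
python3 -c "
from h import *
st([612,131.2,27],np.pi/2-.006)"
```

```text
t 12.4 tcp [609.217 168.47   23.931] toolx yaw 1.562522173421064 down [-0.012 -0.002 -1.   ] F [-0.177  0.609  1.09 ] w 0.0019916431830725575
shift cm [-3.725 -0.303 -0.306]
rot [-0.012 -0.002 -0.002]
```

send_rows --steps "-0.7 -0.3 -0.2 0 0 0 0; -1.6 -0.3 -0.2 0 0 0 0; -2.4 -0.3 -0.2 0 0 0 0; -2.9 -0.3 -0.2 0 0 0 0; -3.3 -0.3 -0.2 0 0 0 0; -3.6 -0.3 -0.2 0 0 0 0; -3.7 -0.3 -0.2 0 0 0 0; -3.7 -0.3 -0.2 0 0 0 0"

```text
clock: 13.4
tcp_pos: [611.0, 131.9, 27.1]
eef_rot: [-0.499, -0.495, 0.501, 0.505]
contact_force: [-0.4, 1.6, 1.5]
width: -0.001
```

send_rows --steps "0.8 0 0 0 0 0 0; 2 0 0 0 0 0 0; 2.5 -4 1 0 0 0 0; 1 -9 4 0 0 0 3; -3 -12 8 0 0 0 6; -7 -12 11 0 0 0 8.5; -11 -12 12 0 0 0 8.5; -14 -11 12 0 0 0 8.5"

```text
clock: 14.4
tcp_pos: [491.1, -7.8, 140.1]
eef_rot: [-0.5, -0.495, 0.501, 0.504]
contact_force: [0.7, -1.2, 0.4]
width: 0.993
```

```bash
python3 -c "
from h import *
st([515,-8,13],np.pi/2-.006)"
```

```text
t 14.4 tcp [491.126  -7.771 140.146] toolx yaw 1.5628904451932788 down [-0.009 -0.002 -1.   ] F [ 0.713 -1.179  0.423] w 0.9930095193295077
shift cm [ 0.024 12.693 -2.5  ]
rot [-0.009 -0.002 -0.002]
```

send_rows --steps "0 3 -2 0 0 0 8.5; 0 7 -2 0 0 0 8.5; 0 10.5 -2 0 0 0 8.5; 0 12.3 -2 0 0 0 8.5; 0 12.7 -2.5 0 0 0 8.5; 0 12.7 -3.5 0 0 0 8.5; 0 12.7 -4.5 0 0 0 8.5; 0 12.7 -5.2 0 0 0 8.5"

```text
clock: 15.4
tcp_pos: [543.6, -8.5, 13.9]
eef_rot: [-0.501, -0.496, 0.5, 0.503]
contact_force: [0.4, -0.1, 0.8]
width: 0.998
```

send_rows --steps "0 0 -0.3 0 0 0 8.5; 0 0 -0.6 0 0 0 8.5; 0 0 -0.8 0 0 0 8.5; 0 0 -1 0 0 0 8.5; 0 0 -1.1 0 0 0 8.5; 0 0 -1.1 0 0 0 8.5"

```text
clock: 16.15
tcp_pos: [549.4, -9.0, 14.0]
eef_rot: [-0.498, -0.493, 0.504, 0.506]
contact_force: [-24.9, -2.7, 16.7]
width: 0.999
```

Firm press at −25 N. Retreat and look.

send_rows --steps "0 0 1.5 0 0 0 8.5; 0 0 3 0 0 0 8.5; 0 -4 3 0 0 0 8.5; 0.5 -9 2 0 0 0 8.5; 2 -14 -2 0 0 0 5; 3.5 -17 -7 0 0 0 2; 4 -17 -12 0 0 0 0; 4 -17 -15 0 0 0 0"

```text
clock: 17.15
tcp_pos: [704.9, 31.1, 180.7]
eef_rot: [-0.498, -0.493, 0.504, 0.506]
contact_force: [0.4, 0.3, -1.1]
width: 0.136
```

send_rows --steps "0 0 0 0 0 0 0; 0 0 0 0 0 0 0; 0 0 0 0 0 0 0"

```text
clock: 17.52
tcp_pos: [704.3, 31.0, 181.7]
eef_rot: [-0.498, -0.493, 0.504, 0.505]
contact_force: [0.7, 0.5, 0.4]
width: 0.005
```

```bash
python3 -c "
from h import *
st();im,d,p=snap('wrist','w6')
big=cv2.resize(im[20:200,20:520],None,fx=1.6,fy=1.6,interpolation=cv2.INTER_CUBIC);cv2.imwrite('pics/c6.png',big[:,:,::-1])
g=im.astype(int).sum(2);print(g[100,255:290],g[170,255:290])"
```

```text
t 17.525 tcp [704.272  31.038 181.666] toolx yaw 1.56447089104368 down [-0.018 -0.003 -1.   ] F [0.749 0.455 0.397] w 0.004878063996717026
[622 622 620 619 620 621 620 620 623 620 620 623 619 570 415 299 412 568
 620 623 621 620 622 620 622 621 620 620 622 620 616 621 620 620 621] [634 633 633 633 634 634 631 633 633 633 635 621 517 288 121 225 438 593
 635 638 636 638 636 635 637 636 636 636 637 636 635 636 637 636 635]
```

View pics/c6.png

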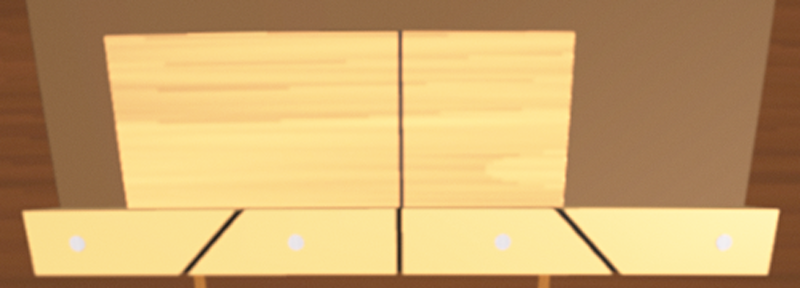

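The line meets the straight slot at crop (401,207) against (399,209), and the edge is flush all along the fence.

```bash
python3 -c "
from h import *
im,d,p=load('w6');f='w6'
a=at_z(p,[cen(f,r,260,282) for r in (60,100,140)],38);b=at_z(p,[cen(f,r,259,280) for r in (157,170,185)],48);print(a,b)
g=im.astype(int).sum(2)
for u in (105,190,300,365): print(u,g[141:158,u-2:u+3].mean(1).astype(int))
"
```

```text
[[577.837  22.172  38.   ]
 [611.61   21.96   38.   ]
 [647.353  21.919  38.   ]] [[662.295  20.491  48.   ]
 [674.29   20.615  48.   ]
 [688.451  20.45   48.   ]]
105 [617 615 616 621 623 627 628 625 601 539 542 608 626 626 624 624 624]
190 [615 615 617 618 618 619 624 616 569 549 597 626 630 630 629 631 630]
300 [601 603 599 596 594 599 605 584 537 573 627 642 642 641 641 641 642]
365 [599 599 598 594 594 598 600 568 485 469 557 624 648 651 651 650 650]
```

```bash
python3 -c "
from h import *
print(ctrl.sign_off()); st()"
```

```text
the job is handed in; nothing more can be done
None
the job is handed in; nothing more can be done
```

The pine board now lies flat against the fence with its pencil line at the straight slot, and the job is handed in at about 17.6 s. No verdict was reported.

**What I did:** I pushed the board against the fence with both fingertips open. I then nudged it about 54 mm to the right with the shut fingertips on its left end, and pressed it against the fence once more (25 N).

**Last checks, from the wrist camera:**
- **Pencil line:** it is about 1.3 mm left of the slot's middle, against an allowance of 4 mm and a calibration good to about 2 mm.
- **Fence edge:** it is flush along its length. After the nudge a slightly darker gap had shown at the fence, and the final press closed it.
- **Arm:** it was clear of everything at hand-in, about 180 mm above the bench.
- **Bystanders:** the arm stayed clear of them throughout. I did not re-measure their positions at the end.

No check failed. The nudge reached only 0.8 mm of the last 1.5 mm correction I aimed for, which I left because the result was already within tolerance.

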